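# Push a tube home in a marking press and stamp it

### The arm

A 6-joint arm with a two-finger parallel gripper is mounted at the origin on the work surface; the furniture and walls round the work are solid. World frame = base frame: x ahead of the robot, y to its left, z up, the work surface at z = 0. Lengths are in m, angles in rad, forces in N, time in s.
With the tool pointing down it reaches from about 0.35 to 0.975 m from the base axis. Payload 4.9 kg.
Tool frame: the origin (TCP) lies at the very end of the fingers, on their centre line; the grasp point (between the pads) lies 19 mm behind it; z points along the fingers, y is the line along which they close (so a half turn about z gives the same grasp; the last joint's range is limited). The gripper opens to 85 mm and grips with 20 to 120 N. Pads are 22 mm wide; open, the fingers measure 114 mm over their backs; the gripper's body (76 mm by 85 mm) begins 54 mm behind the grasp point. The pads swing forward as they close: fully open they stand 13 mm farther back than shut.
Start: joints at [-1.4, 0.053, 1.613, -0, 1.476, -0.119], TCP at [0.179, -0.599, 0.195] pointing down, gripper open.
Joint ranges: [-3.01, 3.01], [-1.01, 2.22], [0.06, 2.58], [-1.02, 4.17], [0.09, 2.62], [-3.14, 3.14]. Speed limits (rad/s): [2.57, 2.57, 3.14, 3.14, 3.14, 3.14].

### API

Orientations are given as a unit quaternion [x, y, z, w].
In Python, from workcell import arm gives the robot as it stands.
- The arm moves only by the tool jog_arm, never from a script. Its arguments are lists of equal length, an entry for each row: "translation": the shift along the tool's x, y, z in m, a list of three; "twist": the turn about the tool's z in rad. A call has 1 to 8 rows; each row shifts and turns the commanded pose from where the row before left it, along the tool's axes as they then stand; what a row does not reach is not made up. A row lasts 1/12 s, in which the tool goes at most 41.7 mm and 7.16 degrees, less where a joint would pass 70% of its speed; a pose out of reach is approached as far as the arm can. A call is refused whole if a number of a shift passes 0.0417 or a number of a turn 0.125, either way. A call with a gripper value outside its range is refused whole. "grip" is the opening, from -1 (shut) to 1 (fully open), set as the call begins (left out, the last holds). The fingers move at their own pace and stop on an object; "grip_force" is the grip in N (left out, the last holds). Time passes only in rows, so rows that do not move let the fingers close. It gives the time, the measured TCP pose, the force, the opening and the grip force at its end, in the units of the state.
- arm.sense(): the state, without advancing time (a new reading comes with each control period).
- arm.read_camera(name): name is "scene" or "top" or "wrist"; returns (picture, depth): 420x560x3 uint8, blue, green, red; 420x560 float32, m along the optical axis (not along the pixel's ray), 0 where there is no reading.
- arm.get_calibration(name): a dict with "fx", "fy", "cx", "cy" (pixels), "R" (3x3) and "t" (3): a world point X has camera coordinates R X + t. Camera axes: x right, y down, z forward; pixel columns grow to the right and rows downward; lengths in m; the calibration is good to about 2 mm. A picture is of the moment at which its call begins: read the wrist's pose just before it. get_calibration takes no time and is no camera call; for the wrist camera it gives the pose at the moment of the call.
- arm.job_done(): hands the job in; it is judged then, once.
Trained networks look in the newest picture that a camera, given by its name, has taken for a name from the list of things; names that differ only in an ending like _2 or _b are one class to them, and where a whole thing is asked for, a point or a joint stands for the part that bears it (a point fixed in the world has none). Each returns a list of dicts, best first, with "confidence" (0 to 1); they miss things now and then, are a little off and sometimes report something else, mostly with a low value. They report only what shows in the picture. A call takes as long as a camera call. They do not tell look-alikes from the thing itself.
- arm.find_in(target, camera): "at" ([row, column] in pixels, amid what is visible of it).
- arm.cut_out(target, camera): "region" (420x560 bool, what is visible of it) and "at" ([row, column] in pixels, amid what is visible of it).
The state is a dict: "time": time; "joint_pos": joint angles; "qd": joint speeds; "effort": joint torques, N m; "tcp_pos": TCP position; "orientation": TCP orientation; "contact_force": force on the tool from outside, world axes, zero at the start; "torque": the same for the moment, N m; "grip_width": opening from 0.0 (shut) to 1.0 (fully open); "grasp_force": force on a finger pad.
Only numpy, scipy, OpenCV 4.12 (cv2) and the standard library are available. Lean on these libraries where they do the work, as an engineer would, in place of code of your own. Each camera call takes 0.05 s, during which the arm holds its last target. There are 200 camera calls.

### The job

The short tube in the trough of the bench marking press is not all the way in: slide it along the trough until its end is fully home against the end stop. Only then press the plunger knob on top of the press fully down to its stop to stamp the tube, and let the plunger come all the way up again, with the tube left lying home in the trough.

Things in the scene. Friction and masses are not known exactly. Their poses are not given: they have to be found in the camera images.
- press: Grey cast marking press with a steel trough, fixed to the bench. Origin: on the bench top below the plunger's axis; x points along the trough from its open end to the end stop, z up. Foot 150 (x) x 110 (y) mm, up to 19 mm high. Over the tube hangs an arm 40 mm wide, top at z = 128 mm, from a column at x = 35 to 69 mm; it ends in a round 44 mm boss on the plunger's axis, z = 98 to 138 mm.
- stop_face (a point): Middle of the face of the end stop that the tube's end must meet, at x = 20 mm, y = 0, z = 45.5 mm in the press's frame (the height of the tube's centreline). Axes as the press's.
- plunger (a joint): How far the plunger is pressed down, m: 0 at rest (up), 0.025 at its stop. A spring returns it: about 4 N to start it, about 11 N at the stop.
- knob_top (a point): Middle of the flat top (about 36 mm across) of the plunger's black mushroom knob, 48 mm in diameter; 182 mm above the bench at rest, and it goes straight down 25 mm. The stamp at the plunger's lower end stops about 1.5 mm above the tube's upper side.
- tube: Plain grey steel tube, 31 mm in diameter and 135 mm long, that lies in the trough and slides along it. Origin: at its underside, under the middle of its length; its y axis runs along its length, parallel to the trough. Home, its origin is 67.5 mm from the stop face; it starts 40 to 70 mm short of that, towards the open end. Mass 0.17 to 0.35 kg.
- trough_mouth (a point): Middle of the trough's floor at its open end, 200 mm from the plunger's axis and 30 mm above the bench. The trough is a straight U channel, 32 mm wide inside, with side walls 10 mm high and 6 mm thick; no wall closes this end. Axes as the press's.
Things that resemble listed ones, but are neither listed nor needed, are in the scene too. Leave any blue look-alike of the tube alone.

How it is judged:
By the outcome, as a careful person would: the job done as asked, in the order asked, and still so for the second after the job is handed in, with the robot touching nothing.
It also fails if it takes over 42 s, if anything falls off the work surface, if the arm or the gripper's body presses on something with over 40 N, if the wrist force passes 120 N, or if a joint passes its speed limit or range.

## Working session

There is one attempt and no reset: what is moved stays moved. The work goes in short steps, Python scripts to look and compute and a tool call to move; the robot and the scene stay as the last step left them, time stands still between calls to the robot, and variables do not carry over. Pictures are saved under pics/ and viewed, at most 10 in all, crops included, and the job is handed in when it is done.

Besides the shell and the picture viewer there is one more tool, called after ">>>" as name([rows], argument=value, ...), one row to a line, values as JSON. jog_arm: Moves the arm, as the interface text tells. Its arguments: {"type":"object","properties":{"translation":{"type":"array"},"twist":{"type":"array"},"grip":{"type":"number"},"grip_force":{"type":"number"}},"required":["translation","twist"]}

```bash
ls; mkdir -p pics
cat > h.py <<'E'
import numpy as np, cv2
from workcell import arm
def world(cam, uv, depth, cal=None):
    c=cal or arm.get_calibration(cam); uv=np.atleast_2d(uv).astype(float) # (row,col)
    d=np.array([depth[int(r),int(q)] for r,q in uv])
    P=np.c_[(uv[:,1]-c['cx'])/c['fx']*d,(uv[:,0]-c['cy'])/c['fy']*d,d]
    return (P-np.array(c['t']))@np.array(c['R'])
E
python3 - <<'E'
from h import *
s=arm.sense(); print(s['time'],s['tcp_pos'],s['orientation'])
ims=[]
for cam in('scene','top'):
    im,d=arm.read_camera(cam); np.save(f'{cam}_d.npy',d); cv2.imwrite(f'{cam}.png',im)
    cv2.imwrite(f'pics/{cam}0.png',im)
    for t in('press','knob_top','tube','plunger'):
        for o in arm.cut_out(t,cam)[:4]:
            r=np.argwhere(o['region']); 
            w=world(cam,r,d); w=w[d[o['region']]>0]
            print(cam,t,round(o['confidence'],2),np.round(o['at']),len(r),np.round(np.median(w,0),3),np.round(w.min(0),3),np.round(w.max(0),3))
print(arm.sense()['time'])
E
```

```text
pics
0.0 [ 0.17848782 -0.59826113  0.19336329] [ 9.89521709e-01  1.44380643e-01 -2.43644927e-05 -1.00821830e-03]
scene press 0.96 [215. 274.] 1915 [ 0.545 -0.236  0.04 ] [ 0.209 -0.66  -0.001] [ 0.708 -0.03   0.341]
scene knob_top 0.81 [167. 272.] 230 [ 0.545 -0.228  0.18 ] [ 0.525 -0.247  0.088] [ 0.572 -0.202  0.184]
scene tube 0.95 [314. 328.] 963 [ 0.423 -0.541  0.029] [ 0.414 -0.609 -0.001] [ 0.464 -0.451  0.034]
scene tube 0.92 [238. 272.] 531 [ 0.477 -0.316  0.058] [ 0.438 -0.362  0.03 ] [ 0.541 -0.238  0.063]
scene plunger 0.64 [168. 274.] 224 [ 0.545 -0.228  0.18 ] [ 0.525 -0.247  0.14 ] [ 0.572 -0.202  0.184]
top press 0.94 [190. 239.] 2969 [ 0.54  -0.234  0.029] [ 0.411 -0.391 -0.003] [ 0.642 -0.136  0.186]
top press 0.39 [172. 225.] 331 [ 0.551 -0.224  0.181] [ 0.53  -0.247  0.177] [ 0.573 -0.201  0.186]
top knob_top 0.71 [172. 230.] 360 [ 0.552 -0.223  0.181] [ 0.53  -0.245  0.012] [ 0.626 -0.191  0.186]
top tube 0.94 [210. 267.] 684 [ 0.492 -0.3    0.058] [ 0.444 -0.358  0.028] [ 0.543 -0.24   0.066]
top tube 0.81 [231. 363.] 709 [ 0.431 -0.54   0.028] [ 0.416 -0.608 -0.004] [ 0.452 -0.474  0.036]
top plunger 0.75 [173. 228.] 374 [ 0.551 -0.224  0.181] [ 0.53  -0.247  0.126] [ 0.576 -0.193  0.186]
0.5
```

View pics/scene0.png

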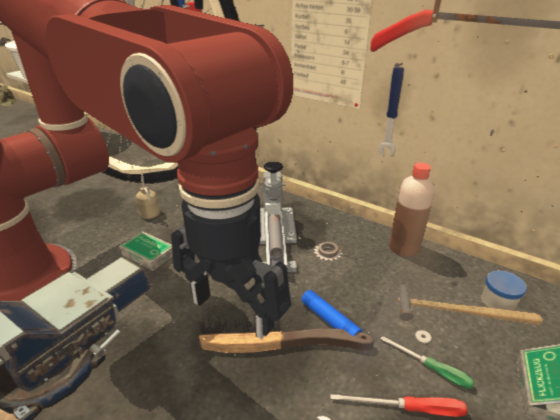

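```bash
python3 -c "
import cv2
im=cv2.imread('top.png');cv2.imwrite('pics/topcrop.png',cv2.resize(im[110:290,160:430],None,fx=2.9,fy=2.9,interpolation=2))"
```

```text
(no output)
```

View pics/topcrop.png

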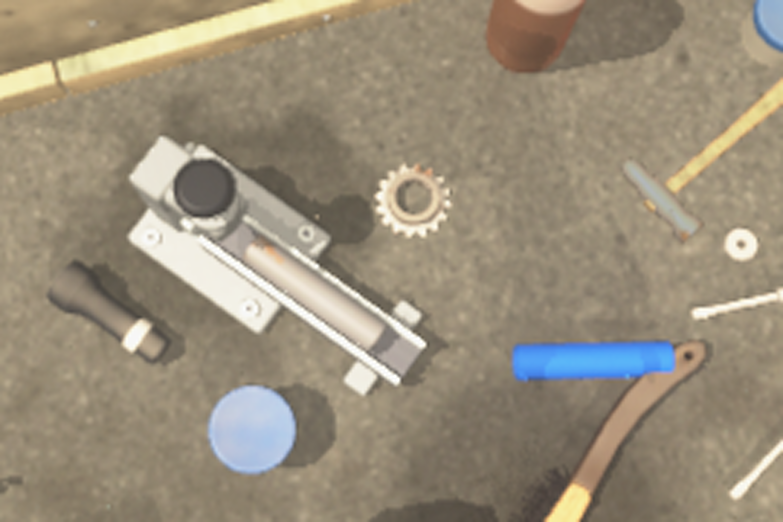

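The candidates for the tube are the grey one in the trough (top 210,267) and the blue look-alike on the bench (top 231,363). I choose the grey one. The knob candidates are the black knob on the press (top 172,228) and a dark-handled object at about (215,195). I choose the one on the press boss, since its z is 0.18.

Run:
```python
from h import *
from scipy.spatial.transform import Rotation as Ro
for cam in('top','scene'):
    d=np.load(cam+'_d.npy'); im=cv2.imread(cam+'.png')
    arm.read_camera(cam)
    k=arm.cut_out('knob_top',cam)[0]; r=np.argwhere(k['region']); w=world(cam,r,d); w=w[w[:,2]>.174]
    kc=(w[:,:2].min(0)+w[:,:2].max(0))/2; print(cam,'knob',kc,w[:,:2].mean(0),np.median(w[:,2]))
    o=[o for o in arm.cut_out('tube',cam) if abs(o['at'][1]-(267 if cam=='top' else 272))<25][0]
    r=np.argwhere(o['region']); w=world(cam,r,d); w=w[(w[:,2]>.045)&(w[:,2]<.07)]
    m,_=np.mean(w,0),0; u=np.linalg.svd(w[:,:2]-m[:2])[2][0]; u*=np.sign(u[1])
    q=(w[:,:2]-kc)@u; p=(w[:,:2]-kc)@np.array([-u[1],u[0]])
    print('mean',m,'dir',u,np.degrees(np.arctan2(u[1],u[0])),'along from knob',np.percentile(q,[0,2,98,100]),'lat',np.percentile(p,[2,50,98]),'knob-dir',np.degrees(np.arctan2(*(kc-m[:2])[::-1])),'z',np.percentile(w[:,2],[50,98]))
s=arm.sense(); R=Ro.from_quat(s['orientation']).as_matrix(); print(s['tcp_pos']); print(R.round(3),s['time'])
```

```text
top knob [ 0.55277572 -0.22419008] [ 0.55171458 -0.22401587] 0.18124124535785807
mean [ 0.49299353 -0.29872238  0.05801992] dir [0.61382369 0.78944314] 52.133502722806924 along from knob [-0.16358498 -0.16064355 -0.03231835 -0.02844621] lat [-0.01326963  0.00183995  0.01446523] knob-dir 51.26697679615423 z [0.05862205 0.06318655]
scene knob [ 0.2908605  -0.54245772] [ 0.53522398 -0.2401545 ] 0.18147513068304091
mean [ 0.48665031 -0.30492988  0.05788741] dir [0.60829994 0.79370724] 52.53332090462065 along from knob [0.24521161 0.24746784 0.3779191  0.38116207] lat [-0.02584452 -0.01078628  0.00320927] knob-dir -129.49812807210486 z [0.0589497  0.06224855]
[ 0.17858348 -0.5989215   0.19461441]
[[ 0.958  0.286 -0.   ]
 [ 0.286 -0.958 -0.   ]
 [-0.     0.    -1.   ]] 0.8
```

Run:
```python
from h import *
d=np.load('top_d.npy'); print(world('top',[(257,247),(250,240),(222,193),(172,165),(165,155),(123,345)],d).round(3))
```

```text
[[ 0.379 -0.247  0.056]
 [ 0.397 -0.23   0.052]
 [ 0.475 -0.104  0.005]
 [ 0.613 -0.026 -0.001]
 [ 0.633  0.001  0.   ]
 [ 0.702 -0.497  0.085]]
```

>>> jog_arm([
  [0.0376, -0.0167, 0],
  [0.0376, -0.0167, 0],
  [0.0376, -0.0167, 0],
  [0.0376, -0.0167, 0],
  [0.0376, -0.0167, 0],
  [0.0376, -0.0167, 0],
  [0.0376, -0.0167, 0],
  [0.0376, -0.0167, 0],
], twist=[0, 0, 0, 0, 0, 0, 0, 0], grip=-1)

```text
time: 1.47
tcp_pos: [0.43, -0.3834, 0.1949]
orientation: [0.99, 0.144, 0.0, 0.0]
contact_force: [0.9, -0.5, 0.2]
grip_width: -0.0
grasp_force: 0.0
```

>>> jog_arm([
  [0, 0, 0],
  [0, 0, 0],
  [0, 0, 0],
  [0, 0, 0],
  [0, 0, 0],
  [0, 0, 0],
], twist=[-0.124, -0.124, -0.124, -0.124, -0.125, 0])

```text
time: 1.97
tcp_pos: [0.4288, -0.3848, 0.1946]
orientation: [0.898, 0.441, 0.0, 0.0]
contact_force: [1.0, 0.7, 0.1]
grip_width: 0.002
grasp_force: 0.0
```

Run:
```python
from h import *
from scipy.spatial.transform import Rotation as Ro
s=arm.sense(); R=Ro.from_quat(s['orientation']).as_matrix(); print(s['tcp_pos'])
cal=arm.get_calibration('wrist'); im,d=arm.read_camera('wrist'); cv2.imwrite('pics/w1.png',im)
np.savez('w1.npz',d=d,R=cal['R'],t=cal['t'])
for t in('tube','knob_top'):
    for o in arm.cut_out(t,'wrist')[:3]:
        r=np.argwhere(o['region']); r=r[d[r[:,0],r[:,1]]>0]
        w=world('wrist',r,d,cal); tf=(w-s['tcp_pos'])@R
        if t=='tube': k=(w[:,2]>.045)&(w[:,2]<.07)
        else: k=w[:,2]>.174
        print(t,round(o['confidence'],2),np.round(o['at']),len(r),k.sum(),np.percentile(tf[k],[1,50,99],axis=0).round(4) if k.any() else '', np.percentile(w[k],[1,50,99],axis=0).round(4) if k.any() else '')
        if t=='tube' and k.any(): 
            m=w[k].mean(0); u=np.linalg.svd(w[k][:,:2]-m[:2])[2][0]; print('dir',np.degrees(np.arctan2(u[1],u[0])))
```

```text
[ 0.42875933 -0.38482666  0.19464323]
tube 0.86 [259. 346.] 1844 0  
tube 0.69 [ 79. 283.] 4324 4321 [[ 0.0416 -0.0143  0.1327]
 [ 0.1126  0.0008  0.1359]
 [ 0.1724  0.0155  0.1464]] [[ 0.4487 -0.3557  0.0482]
 [ 0.4981 -0.2959  0.0587]
 [ 0.5408 -0.2444  0.0619]]
dir -127.67642614382146
```

View pics/w1.png

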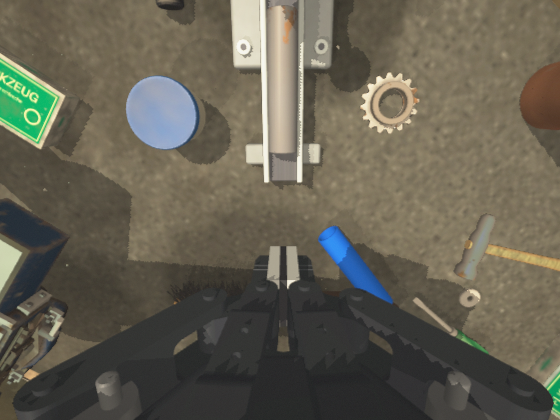

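The picture shows the grey tube in the trough (79,283) with its rear end at about (153,283). The trough mouth is at about (180,283), and the blue look-alike lies apart at (259,346). The tool is in line with the trough, about 41 mm short of the tube's end, so I descend to z = 0.0445, above the 40 mm walls.

>>> jog_arm([
  [-0.005, 0.0005, 0.0375],
  [-0.005, 0, 0.0375],
  [0, 0, 0.0375],
  [0, 0, 0.03],
  [0, 0, 0.0075],
  [0, 0, 0],
], twist=[0, 0, 0, 0, 0, 0])

```text
time: 2.62
tcp_pos: [0.4212, -0.3912, 0.0415]
orientation: [0.898, 0.439, -0.001, -0.003]
contact_force: [0.7, -0.0, 0.7]
grip_width: 0.0
grasp_force: 0.0
```

>>> jog_arm([
  [0.01, 0, 0],
  [0.01, 0, 0],
  [0.008, 0, 0],
  [0.006, 0, 0],
  [0.005, 0, 0],
  [0.004, 0, 0],
  [0.004, 0, 0],
  [0.004, 0, 0],
], twist=[0, 0, 0, 0, 0, 0, 0, 0])

```text
time: 3.28
tcp_pos: [0.4545, -0.3525, 0.0448]
orientation: [0.898, 0.44, 0.0, 0.0]
contact_force: [-0.2, -0.5, -0.0]
grip_width: -0.003
grasp_force: 0.0
```

>>> jog_arm([
  [0.004, 0, 0],
  [0.004, 0, 0],
  [0.004, 0, 0],
  [0.004, 0, 0],
  [0.004, 0, 0],
  [0.003, 0, 0],
  [0.002, 0, 0],
  [0.001, 0, 0],
], twist=[0, 0, 0, 0, 0, 0, 0, 0])

```text
time: 3.95
tcp_pos: [0.4703, -0.3321, 0.0446]
orientation: [0.898, 0.44, -0.0, -0.0]
contact_force: [0.4, 0.4, -0.2]
grip_width: -0.0
grasp_force: 0.0
```

```bash
cat > m.py <<'E'
from h import *
from scipy.spatial.transform import Rotation as Ro
import sys
s=arm.sense(); R=Ro.from_quat(s['orientation']).as_matrix(); print(s['time'],s['tcp_pos'],s['contact_force'])
kc=np.array([.5525,-.2243]); u=np.array([.612,.791]); print('tcp along',(np.array(s['tcp_pos'])[:2]-kc)@u)
for cam in('wrist','top'):
    cal=arm.get_calibration(cam); im,d=arm.read_camera(cam); cv2.imwrite(f'pics/{cam}_{sys.argv[1]}.png',im)
    for o in arm.cut_out('tube',cam)[:3]:
        r=np.argwhere(o['region']); r=r[d[r[:,0],r[:,1]]>0]
        w=world(cam,r,d,cal); k=(w[:,2]>.045)&(w[:,2]<.07); w=w[k]
        l=abs((w[:,:2]-kc)@np.array([-u[1],u[0]]))<.02; w=w[l]
        if len(w)>50: print(cam,o['confidence'],len(w),np.percentile((w[:,:2]-kc)@u,[0,2,98,100]).round(4))
E
python3 m.py a
```

```text
3.95 [ 0.47034332 -0.33206146  0.04461164] [ 0.43972519  0.38679125 -0.21509715]
tcp along -0.1355192020313573
wrist 0.61 10430 [-0.1446 -0.1361 -0.03   -0.0279]
```

View pics/wrist_a.png

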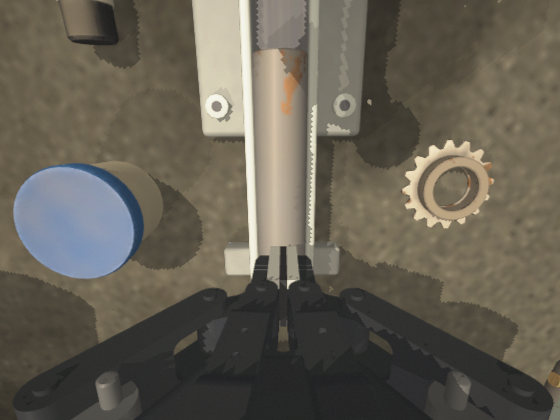

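Run:
```python
from h import *
kc=np.array([.5525,-.2243]); u=np.array([.612,.791])
s=arm.sense();cal=arm.get_calibration('wrist'); im,d=arm.read_camera('wrist')
rows=list(range(0,300,10)); w=world('wrist',[(r,281) for r in rows],d,cal)
for r,x in zip(rows,w): print(r,round((x[:2]-kc)@u,4),round(x[2],4), round((x[:2]-kc)@np.array([-u[1],u[0]]),4))
```

```text
0 0.0014 0.0313 -0.0019
10 -0.0029 0.0293 -0.0018
20 -0.0083 0.0307 -0.0018
30 -0.0132 0.0301 -0.0018
40 -0.0183 0.0298 -0.0018
50 -0.0299 0.0605 -0.002
60 -0.0343 0.06 -0.002
70 -0.0391 0.061 -0.002
80 -0.0435 0.0591 -0.0019
90 -0.0485 0.061 -0.0019
100 -0.0533 0.061 -0.0019
110 -0.0582 0.0606 -0.0019
120 -0.0633 0.061 -0.0019
130 -0.0684 0.061 -0.0019
140 -0.0736 0.0601 -0.0019
150 -0.0788 0.0621 -0.0019
160 -0.0843 0.0611 -0.0018
170 -0.0898 0.061 -0.0018
180 -0.0955 0.0606 -0.0018
190 -0.1013 0.0602 -0.0018
200 -0.1071 0.0605 -0.0018
210 -0.1128 0.0614 -0.0018
220 -0.119 0.0609 -0.0018
230 -0.1246 0.0624 -0.0017
240 -0.1315 0.0611 -0.0017
250 -0.1244 0.0906 -0.0019
260 -0.1244 0.1014 -0.002
270 -0.1244 0.1108 -0.0021
280 -0.1243 0.1192 -0.0021
290 -0.1296 0.118 -0.0021
```

Run:
```python
from h import *
a=cv2.imread('pics/top_a.png')[120:300,170:370]
b,_=arm.read_camera('scene'); b=b[130:330,190:390]
cv2.imwrite('pics/ab.png',np.hstack([cv2.resize(x,(400,int(400*x.shape[0]/x.shape[1])),interpolation=2)[:360] for x in(a,b)]))
print(arm.sense()['joint_pos'])
```

```text
[-7.44780622e-01  7.67023709e-02  1.85026000e+00 -2.97103551e-05
  1.21462886e+00 -8.45284197e-02]
```

View pics/ab.png

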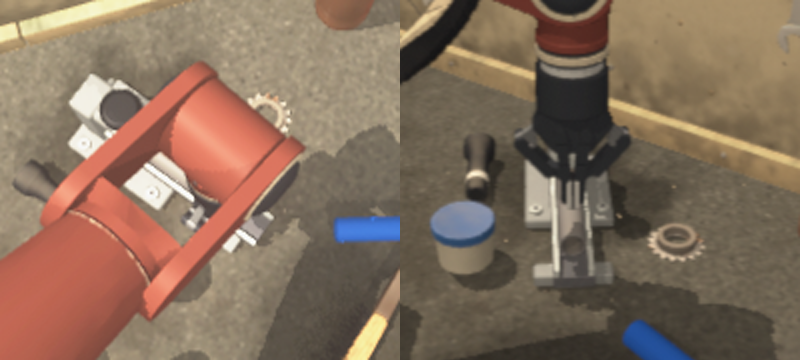

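Run:
```python
from h import *
kc=np.array([.5525,-.2243]); u=np.array([.612,.791]); n=np.array([-u[1],u[0]])
im,d=arm.read_camera('scene')
rr=np.array([(r,c) for r in range(130,330) for c in range(230,330) if d[r,c]>0])
w=world('scene',rr,d); a=(w[:,:2]-kc)@u; l=(w[:,:2]-kc)@n
for r in range(205,275,3):
    k=(rr[:,0]==r)&(abs(l)<.006)
    if k.any(): print(r,rr[k][:,1].mean(),np.c_[a,l,w[:,2]][k][::max(1,k.sum()//3)].round(3).tolist())
```

```text
205 276.0 [[-0.148, 0.004, 0.16], [-0.146, 0.002, 0.159], [-0.147, -0.0, 0.16], [-0.148, -0.002, 0.16], [-0.15, -0.004, 0.161]]
208 276.0 [[0.021, -0.001, 0.045], [0.021, -0.004, 0.045], [-0.13, -0.003, 0.141], [-0.153, -0.004, 0.156]]
211 276.0 [[-0.129, 0.004, 0.133], [0.021, -0.004, 0.036], [-0.131, -0.003, 0.134], [-0.156, -0.004, 0.15]]
214 276.0 [[-0.149, 0.004, 0.139], [-0.032, -0.002, 0.061], [-0.131, -0.001, 0.126], [-0.151, -0.002, 0.14], [-0.148, -0.004, 0.138]]
217 276.0 [[-0.147, 0.004, 0.13], [-0.131, 0.002, 0.119], [-0.132, -0.001, 0.119], [-0.148, -0.002, 0.13], [-0.148, -0.004, 0.13]]
220 276.0 [[-0.15, 0.004, 0.124], [-0.144, 0.002, 0.12], [-0.145, -0.0, 0.12], [-0.144, -0.002, 0.119], [-0.15, -0.004, 0.124]]
223 276.0 [[-0.147, 0.004, 0.114], [-0.149, 0.002, 0.115], [-0.148, 0.0, 0.115], [-0.147, -0.002, 0.113], [-0.146, -0.004, 0.113]]
226 276.0 [[-0.147, 0.004, 0.106], [-0.147, 0.002, 0.106], [-0.148, 0.0, 0.106], [-0.149, -0.002, 0.107], [-0.147, -0.004, 0.106]]
229 276.0 [[-0.149, 0.004, 0.099], [-0.148, 0.002, 0.098], [-0.147, 0.0, 0.098], [-0.146, -0.002, 0.0
[... 1089 characters left out ...]
 -0.004, 0.034]]
259 276.5 [[-0.169, 0.006, 0.03], [-0.167, 0.001, 0.029], [-0.169, -0.003, 0.031]]
262 276.5 [[-0.177, 0.006, 0.029], [-0.181, 0.002, 0.032], [-0.178, -0.003, 0.029]]
265 277.0 [[-0.188, 0.004, 0.03], [-0.189, 0.002, 0.03], [-0.189, -0.0, 0.03], [-0.188, -0.003, 0.029], [-0.187, -0.005, 0.028]]
268 277.0 [[-0.199, 0.004, 0.03], [-0.199, 0.002, 0.031], [-0.198, 0.0, 0.03], [-0.197, -0.002, 0.029], [-0.198, -0.004, 0.029]]
271 277.0 [[-0.201, 0.005, 0.023], [-0.2, 0.002, 0.023], [-0.199, 0.0, 0.021], [-0.201, -0.002, 0.023], [-0.199, -0.004, 0.022]]
274 277.0 [[-0.185, 0.004, 0.0], [-0.188, 0.002, 0.003], [-0.185, -0.0, -0.0], [-0.184, -0.003, -0.001], [-0.187, -0.005, 0.001]]
```

Run:
```python
from h import *
z=np.load('w1.npz'); cal=dict(arm.get_calibration('wrist')); cal['R']=z['R'];cal['t']=z['t']
for r in range(240,290,5): print(r,world('wrist',[(r,c) for c in(272,283,294)],z['d'],cal).round(4).tolist())
from scipy.spatial.transform import Rotation as Ro
im,d=arm.read_camera('wrist'); c=arm.get_calibration('wrist'); s=arm.sense()
print('cam pos now',-np.array(c['R']).T@c['t'],s['tcp_pos'],s['grip_width'], 'then',-z['R'].T@z['t'])
```

```text
240 [[0.3671, -0.4434, -0.0], [0.3789, -0.4526, -0.0003], [0.3904, -0.4623, -0.0018]]
245 [[0.3629, -0.4488, 0.0012], [0.3744, -0.4585, -0.0003], [0.3861, -0.468, -0.0011]]
250 [[0.433, -0.3736, 0.2406], [0.4373, -0.377, 0.2404], [0.4418, -0.3799, 0.2415]]
255 [[0.4328, -0.3742, 0.2451], [0.4374, -0.3768, 0.2467], [0.4415, -0.3801, 0.2463]]
260 [[0.4337, -0.3735, 0.2525], [0.4373, -0.3769, 0.2514], [0.4415, -0.3796, 0.2524]]
265 [[0.4335, -0.374, 0.2563], [0.4375, -0.3767, 0.2568], [0.4411, -0.38, 0.256]]
270 [[0.4335, -0.3741, 0.2606], [0.4375, -0.3767, 0.2613], [0.4412, -0.3795, 0.2614]]
275 [[0.4337, -0.3742, 0.2649], [0.4375, -0.3767, 0.2657], [0.441, -0.3796, 0.2652]]
280 [[0.4338, -0.3743, 0.2689], [0.437, -0.3774, 0.268], [0.4406, -0.3799, 0.2684]]
285 [[0.4349, -0.3733, 0.275], [0.436, -0.3787, 0.2691], [0.4414, -0.3785, 0.2748]]
cam pos now [ 0.51608694 -0.27627565  0.22372442] [ 0.470058   -0.33244677  0.04462151] 0.0009824386233700843 then [ 0.47463296 -0.32857952  0.37377788]
```

The first picture and this one agree. The real fingertips sit about 42 mm above the reported TCP, so they passed over the tube, at z≈0.088 against the tube top at 0.061. The tube has not moved and no force was felt. I'll back off behind the tube and go 40 mm lower.

>>> jog_arm([
  [-0.034, 0, 0],
  [-0.034, 0, 0],
  [0, 0, 0],
  [0, 0, 0.015],
  [0, 0, 0.015],
  [0, 0, 0.007],
  [0, 0, 0.003],
  [0, 0, 0],
], twist=[0, 0, 0, 0, 0, 0, 0, 0])

```text
time: 5.02
tcp_pos: [0.4281, -0.3852, 0.0037]
orientation: [0.898, 0.44, -0.0, -0.001]
contact_force: [0.0, 1.1, -0.2]
grip_width: -0.0
grasp_force: 0.0
```

```bash
cat > z.py <<'E'
from h import *
kc=np.array([.5525,-.2243]); u=np.array([.612,.791]); n=np.array([-u[1],u[0]])
s=arm.sense(); p=np.array(s['tcp_pos']); print(s['time'],'tcp along/lat/z',(p[:2]-kc)@u,(p[:2]-kc)@n,p[2],np.round(s['contact_force'],1))
cal=arm.get_calibration('wrist'); im,d=arm.read_camera('wrist'); cv2.imwrite('pics/wz%d.png'%(s['time']*100),im)
rr=np.argwhere(d>0); w=world('wrist',rr,d,cal); a=(w[:,:2]-kc)@u; l=(w[:,:2]-kc)@n
t=(abs(l+.0015)<.005)&(w[:,2]>.056)&(w[:,2]<.066)&(a<-.02)&(a>-.19)
if t.any(): print('tube top along',np.percentile(a[t],[0.5,99.5]))
f=(abs(a-(p[:2]-kc)@u)<.016)&(abs(l-(p[:2]-kc)@n)<.012)&(abs(rr[:,0]-260)<30)
if f.any(): print('finger z min',np.percentile(w[f,2],[1,5]),'front along',np.percentile(a[f],[50,98]))
E
python3 z.py
```

```text
5.0167 tcp along/lat/z -0.20341235072225985 -0.00010714158181790071 0.0036884374946328513 [ 0.   1.1 -0.2]
tube top along [-0.16248666 -0.08983988]
finger z min [-0.00056355  0.02882735] front along [-0.19208676 -0.18930423]
```

>>> jog_arm([
  [0.012, 0.0015, 0],
  [0.008, 0, 0],
  [0.004, 0, 0],
  [0.004, 0, 0],
  [0.004, 0, 0],
  [0.004, 0, 0],
  [0.004, 0, 0],
  [0.004, 0, 0],
], twist=[0, 0, 0, 0, 0, 0, 0, 0])

```text
time: 5.73
tcp_pos: [0.4569, -0.3526, 0.0052]
orientation: [0.898, 0.44, -0.0, 0.001]
contact_force: [-2.2, -2.7, 2.8]
grip_width: -0.001
grasp_force: 1.7
```

```bash
python3 z.py
```

```text
5.7333 tcp along/lat/z -0.1600193039658523 -0.0029255626045231694 0.0051529201973806935 [-2.2 -2.7  2.8]
tube top along [-0.14880827 -0.04601028]
finger z min [0.05064944 0.0547026 ] front along [-0.14830324 -0.14452644]
```

>>> jog_arm([
  [0.004, -0.0005, 0],
  [0.004, -0.0005, 0],
  [0.004, 0, 0],
  [0.004, 0, 0],
  [0.004, 0, 0],
  [0.003, 0, 0],
  [0.003, 0, 0],
  [0.002, 0, 0],
], twist=[0, 0, 0, 0, 0, 0, 0, 0])

```text
time: 6.45
tcp_pos: [0.4732, -0.3291, 0.0045]
orientation: [0.898, 0.44, -0.0, -0.0]
contact_force: [-2.1, -2.9, 1.8]
grip_width: -0.0
grasp_force: 1.7
```

>>> jog_arm([
  [0.001, 0, 0],
  [0.001, 0, 0],
  [0.001, 0, 0],
  [0.001, 0, 0],
], twist=[0, 0, 0, 0])

```text
time: 6.78
tcp_pos: [0.4754, -0.3262, 0.0045]
orientation: [0.898, 0.44, -0.0, -0.0]
contact_force: [-1.3, -2.4, 2.7]
grip_width: -0.002
grasp_force: 1.7
```

```bash
python3 z.py
```

```text
6.7833 tcp along/lat/z -0.1278008779165564 -0.0014194603153917186 0.004544346975123917 [-1.3 -2.4  2.7]
tube top along [-0.11655236 -0.0203758 ]
finger z min [0.05047397 0.05480528] front along [-0.11615937 -0.11232706]
```

>>> jog_arm([
  [0.0007, 0, 0],
  [0.0007, 0, 0],
  [0.0007, 0, 0],
  [0, 0, 0],
], twist=[0, 0, 0, 0])

```text
time: 7.17
tcp_pos: [0.4768, -0.3245, 0.0045]
orientation: [0.898, 0.44, 0.0, -0.0]
contact_force: [-2.7, -3.1, 2.5]
grip_width: -0.0
grasp_force: 1.4
```

>>> jog_arm([
  [0.0007, 0, 0],
  [0.0007, 0, 0],
  [0, 0, 0],
], twist=[0, 0, 0])

```text
time: 7.42
tcp_pos: [0.477, -0.3241, 0.0045]
orientation: [0.898, 0.44, -0.001, 0.0]
contact_force: [-3.5, -4.7, 2.1]
grip_width: 0.004
grasp_force: 3.0
```

>>> jog_arm([
  [0.001, 0, 0],
  [0.001, 0, 0],
  [0, 0, 0],
], twist=[0, 0, 0])

```text
time: 7.67
tcp_pos: [0.4771, -0.3243, 0.0046]
orientation: [0.898, 0.44, -0.003, 0.001]
contact_force: [-7.9, -9.5, 1.8]
grip_width: 0.002
grasp_force: 6.3
```

>>> jog_arm([
  [0.001, 0, 0],
  [0.001, 0, 0],
  [0, 0, 0],
], twist=[0, 0, 0])

```text
time: 7.92
tcp_pos: [0.4773, -0.3246, 0.0046]
orientation: [0.898, 0.44, -0.004, 0.002]
contact_force: [-11.1, -16.2, 1.2]
grip_width: 0.003
grasp_force: 9.6
```

```bash
python3 z.py
```

```text
7.9167 tcp along/lat/z -0.12533479096923242 -0.0018715774564372826 0.004619130944640469 [-11.1 -16.2   1.2]
tube top along [-0.11345593 -0.02040982]
finger z min [0.05072211 0.05489936] front along [-0.11304676 -0.10974376]
```

The tube is firmly home: 20 N with no further motion, and its rear end at −0.1135 against about −0.115 expected. Next I back off and rise.

>>> jog_arm([
  [-0.01, 0, 0],
  [-0.02, 0, 0],
  [0, 0, 0],
  [0, 0, -0.04],
  [0, 0, -0.04],
  [0, 0, -0.04],
  [0, 0, -0.04],
  [0, 0, -0.015],
], twist=[0, 0, 0, 0, 0, 0, 0, 0])

```text
time: 8.63
tcp_pos: [0.4645, -0.3449, 0.1866]
orientation: [0.898, 0.44, 0.003, 0.004]
contact_force: [0.7, -0.3, 0.7]
grip_width: 0.005
grasp_force: 0.0
```

>>> jog_arm([
  [0.015, 0, 0],
  [0.015, 0, 0],
  [0, 0, 0],
], twist=[0, 0, 0])

```text
time: 8.88
tcp_pos: [0.4816, -0.3178, 0.1797]
orientation: [0.898, 0.441, 0.001, -0.001]
contact_force: [0.1, -0.3, 0.2]
grip_width: -0.002
grasp_force: 0.0
```

```bash
python3 z.py
python3 - <<'E'
from h import *
from scipy.spatial.transform import Rotation as Ro
s=arm.sense(); R=Ro.from_quat(s['orientation']).as_matrix(); cal=arm.get_calibration('wrist'); im,d=arm.read_camera('wrist')
cv2.imwrite('pics/knob.png',im)
rr=np.argwhere(d>0); w=world('wrist',rr,d,cal); tf=(w-s['tcp_pos'])@R
k=(w[:,2]>.17)&(w[:,2]<.19)&(tf[:,0]>.05); print(k.sum())
for lo in(.174,.179): 
    q=tf[(w[:,2]>lo)&k]; print((q.min(0)+q.max(0))/2,np.ptp(q,0),np.median(w[k,2]))
for o in arm.find_in('knob_top','wrist')[:2]: print(o)
E
```

```text
8.8833 tcp along/lat/z -0.11731945921355896 -0.001164802113302821 0.17969896305759886 [ 0.1 -0.3  0.2]
tube top along [-0.11250303 -0.02068109]
finger z min [0.2213429  0.22423051] front along [-0.10600137 -0.10334683]
5676
[ 0.1148137  -0.0001611  -0.00053399] [0.03691398 0.04721545 0.00835174] 0.18138071304406966
[ 0.11477109 -0.00032131 -0.00220296] [0.03634699 0.0460964  0.00501381] 0.18138071304406966
{'at': [33.2, 277.9], 'confidence': 0.58}
```

View pics/knob.png

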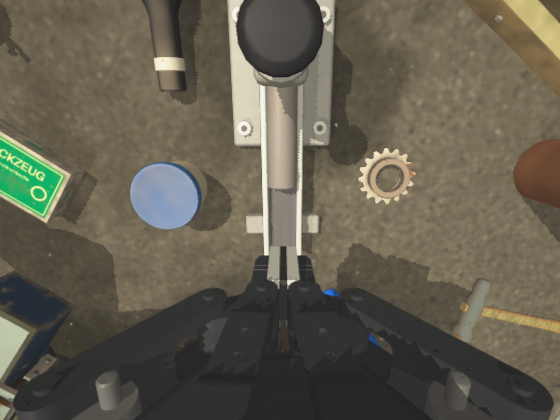

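The knob is centred at about (33,279), level with the tool laterally and about 118 mm ahead. The tube lies home in the trough.

>>> jog_arm([
  [0.0295, 0, 0],
  [0.0295, 0, 0],
  [0.0295, 0, 0],
  [0.0295, 0, 0],
  [0, 0, 0],
  [0, 0, 0.015],
  [0, 0, 0.015],
  [0, 0, 0],
], twist=[0, 0, 0, 0, 0, 0, 0, 0])

```text
time: 9.7
tcp_pos: [0.5503, -0.2265, 0.1457]
orientation: [0.898, 0.44, -0.002, -0.003]
contact_force: [-0.1, 0.3, -0.9]
grip_width: -0.003
grasp_force: 0.0
```

Run:
```python
from h import *
kc=np.array([.5525,-.2243]); u=np.array([.612,.791]); n=np.array([-u[1],u[0]])
p=np.array(arm.sense()['tcp_pos']); print((p[:2]-kc)@u,(p[:2]-kc)@n,p[2])
im,d=arm.read_camera('scene'); cv2.imwrite('pics/pre.png',cv2.resize(im[120:280,180:400],None,fx=3,fy=3,interpolation=2))
```

```text
-0.003068321267454443 0.00036322491631565475 0.14565681276793727
```

View pics/pre.png

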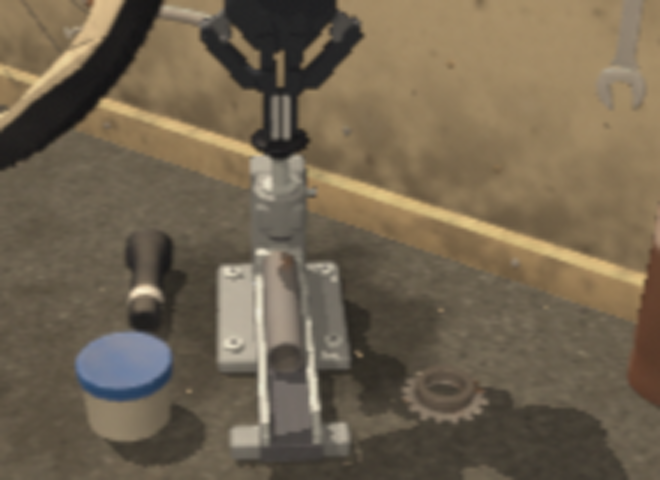

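The closed fingertips are just above the middle of the knob (crop 280,140), and the tube sits home under the boss. I press down slowly.

>>> jog_arm([
  [0.002, 0, 0.003],
  [0, 0, 0.003],
  [0, 0, 0.003],
  [0, 0, 0.003],
  [0, 0, 0.003],
  [0, 0, 0],
], twist=[0, 0, 0, 0, 0, 0])

```text
time: 10.25
tcp_pos: [0.5541, -0.2261, 0.1354]
orientation: [0.898, 0.44, 0.0, 0.001]
contact_force: [-1.6, -0.2, 5.9]
grip_width: -0.001
grasp_force: 2.6
```

>>> jog_arm([
  [0, 0, 0.003],
  [0, 0, 0.003],
  [0, 0, 0.002],
  [0, 0, 0.002],
  [0, 0, 0.001],
  [0, 0, 0],
], twist=[0, 0, 0, 0, 0, 0])

```text
time: 10.75
tcp_pos: [0.5541, -0.2262, 0.1254]
orientation: [0.898, 0.44, 0.0, 0.001]
contact_force: [-2.2, -0.0, 7.8]
grip_width: 0.004
grasp_force: 4.0
```

>>> jog_arm([
  [0, 0, 0.002],
  [0, 0, 0.002],
  [0, 0, 0.002],
  [0, 0, 0.002],
  [0, 0, 0.001],
  [0, 0, 0],
], twist=[0, 0, 0, 0, 0, 0])

```text
time: 11.25
tcp_pos: [0.5542, -0.2262, 0.1202]
orientation: [0.898, 0.44, 0.0, 0.001]
contact_force: [-10.6, 4.8, 21.4]
grip_width: -0.0
grasp_force: 11.1
```

>>> jog_arm([
  [0, 0, 0.001],
  [0, 0, 0.001],
  [0, 0, 0.001],
  [0, 0, 0.001],
  [0, 0, 0],
], twist=[0, 0, 0, 0, 0])

```text
time: 11.67
tcp_pos: [0.5544, -0.2263, 0.12]
orientation: [0.898, 0.44, 0.0, 0.001]
contact_force: [-18.0, 7.9, 36.9]
grip_width: 0.001
grasp_force: 18.6
```

Run:
```python
from h import *
kc=np.array([.5525,-.2243]); u=np.array([.612,.791]); n=np.array([-u[1],u[0]])
print(arm.sense()['torque'],arm.sense()['contact_force'])
im,d=arm.read_camera('scene'); cv2.imwrite('pics/down.png',cv2.resize(im[120:240,200:360],None,fx=4,fy=4,interpolation=2))
for r in range(140,200,2):
    w=world('scene',[(r,c) for c in range(255,292)],d); a=(w[:,:2]-kc)@u; l=(w[:,:2]-kc)@n
    k=(abs(a)<.04)
    if k.any(): print(r,'z',np.median(w[k,2]).round(4),'lat',l[k].min().round(4),l[k].max().round(4),'along',a[k].min().round(4))
```

```text
[ 1.49115395  3.14466321 -0.01333185] [-17.9969898    7.85713215  36.88078152]
140 z 0.2497 lat -0.0403 0.0419 along -0.0221
142 z 0.2448 lat -0.0403 0.042 along -0.02
144 z 0.2397 lat -0.041 0.0421 along -0.0209
146 z 0.2348 lat -0.04 0.0423 along -0.0201
148 z 0.231 lat -0.0378 0.0424 along -0.0193
150 z 0.225 lat -0.0402 0.0426 along -0.0199
152 z 0.2207 lat -0.0402 0.0427 along -0.0199
154 z 0.2146 lat -0.0381 0.0383 along -0.0162
156 z 0.2099 lat -0.0334 0.0338 along -0.0165
158 z 0.2045 lat -0.0313 0.0293 along -0.0169
160 z 0.1999 lat -0.015 0.0154 along -0.0163
162 z 0.193 lat -0.0128 0.0131 along -0.0147
164 z 0.1881 lat -0.0128 0.0131 along -0.0137
166 z 0.1821 lat -0.0127 0.0131 along -0.0152
168 z 0.1775 lat -0.0128 0.011 along -0.0146
170 z 0.1728 lat -0.0128 0.0111 along -0.0135
172 z 0.1654 lat -0.0129 0.0181 along -0.0126
174 z 0.1572 lat -0.0181 0.0232 along -0.0117
176 z 0.1562 lat -0.0204 0.0257 along -0.0135
178 z 0.1554 lat -0.0175 0.0258 along -0.0219
180 z 0.1512 lat -0.0202 0.0259 along -0.025
182 z 0.1375 lat -0.0201 0.026 along -0.0118
184 z 0.135 lat -0.018 0.0262 along -0.0158
186 z 0.1328 lat -0.0179 0.0238 along -0.0206
188 z 0.1277 lat -0.0181 0.0264 along -0.0221
190 z 0.1231 lat -0.018 0.0265 along -0.0257
192 z 0.1178 lat -0.018 0.0267 along -0.0231
194 z 0.1121 lat -0.0181 0.0268 along -0.023
196 z 0.1067 lat -0.0203 0.0243 along -0.0247
198 z 0.0998 lat -0.0203 0.0244 along -0.0226
```

View pics/down.png

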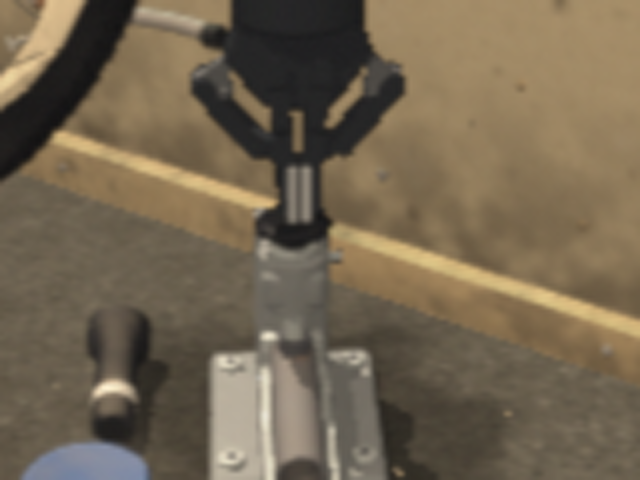

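The knob's top is at z≈0.157, 25 mm down, and the knob sits right on the boss at crop (290,225). The press is fully down. I lift straight up and clear.

>>> jog_arm([
  [0, 0, -0.004],
  [0, 0, -0.006],
  [0, 0, -0.008],
  [0, 0, -0.01],
  [0, 0, -0.015],
  [0, 0, -0.02],
  [0, 0, -0.03],
  [0, 0, 0],
], twist=[0, 0, 0, 0, 0, 0, 0, 0])

```text
time: 12.38
tcp_pos: [0.5563, -0.227, 0.21]
orientation: [0.898, 0.44, 0.003, 0.004]
contact_force: [0.8, -0.2, 0.6]
grip_width: 0.001
grasp_force: 0.0
```

>>> jog_arm([
  [-0.035, 0, 0],
  [-0.035, 0, 0],
  [-0.035, 0, 0],
  [-0.035, 0, 0],
  [0, 0, 0],
], twist=[0, 0, 0, 0, 0])

```text
time: 12.8
tcp_pos: [0.4645, -0.34, 0.2028]
orientation: [0.899, 0.437, -0.001, 0.0]
contact_force: [-0.3, -0.6, -0.2]
grip_width: -0.001
grasp_force: 0.0
```

```bash
python3 z.py
python3 - <<'E'
from h import *
for cam in('wrist','scene'):
    cal=arm.get_calibration(cam); im,d=arm.read_camera(cam)
    if cam=='scene': cv2.imwrite('pics/end.png',cv2.resize(im[120:280,180:400],None,fx=3,fy=3,interpolation=2))
    for o in arm.cut_out('knob_top',cam)[:1]:
        r=np.argwhere(o['region']); print(cam,o['confidence'],np.percentile(world(cam,r,d,cal)[:,2],[50,90]))
E
```

```text
12.8 tcp along/lat/z -0.14535524401104127 -0.0012169428350038913 0.20278529627675101 [-0.3 -0.6 -0.2]
tube top along [-0.11329064 -0.02057462]
finger z min [0.24436669 0.24726573] front along [-0.13369823 -0.13088457]
wrist 0.94 [0.18107191 0.18243896]
scene 0.55 [0.1697025  0.18241818]
```

View pics/end.png

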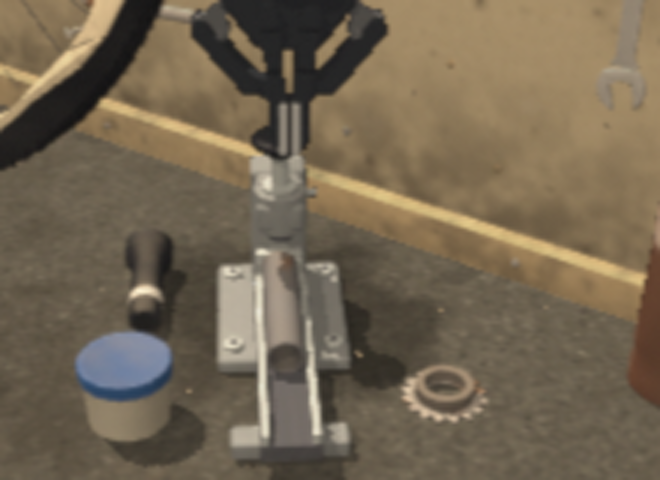

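The knob is back up at z 0.182, the tube is home with its rear end at crop (287,358) unmoved, and the arm is clear.

```bash
python3 -c "
from workcell import arm
print(arm.job_done())"
```

```text
the job is handed in; nothing more can be done
None
```

The tube is home against the end stop, the plunger was pressed fully down (25 mm) and is back up at rest, and I handed the job in with the arm clear at about 13 s.

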